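Clear the serving stand and hold out the dish

ROBOT

A 6-joint arm with a two-finger parallel gripper is mounted at the origin on the work surface. World frame = base frame: x ahead of the robot, y to its left, z up, the work surface at z = 0. Lengths are in m, angles in rad, forces in N, time in s.
With the tool pointing down it reaches from about 0.375 to 0.975 m from the base axis. Payload 3.8 kg.
Tool frame: the origin (TCP) lies on the centre line of the jaws, within the pads' length; the fingertips stand 8 mm ahead of it and the grasp point (between the pads) lies 11 mm behind it; z points along the fingers, y is the line along which they close (so a half turn about z gives the same grasp; the last joint's range is limited). The gripper opens to 85 mm and grips with 20 to 120 N. Pads are 22 mm wide; open, the fingers measure 114 mm over their backs; the gripper's body (76 mm by 85 mm) begins 54 mm behind the grasp point. The pads swing forward as they close: fully open they stand 13 mm farther back than shut.
Start: joints at [1.071, 0.264, 1.604, -0, 1.274, -0.037], TCP at [0.301, 0.604, 0.239] pointing down, gripper open.
Joint ranges: [-2.63, 2.63], [-0.94, 2.18], [0.31, 2.57], [-1.31, 4.45], [0, 2.66], [-2.55, 2.55]. Speed limits (rad/s): [2.57, 2.57, 3.14, 3.14, 3.14, 3.14].

INTERFACE

Orientations are given as a unit quaternion [x, y, z, w].
In Python, from rig import telemetry, imaging, env gives the robot as it stands. The module is installed in compiled form; this text tells all that it offers.
- The arm moves only by the shell command python3 -m inch 'ROWS' [FORCE]. ROWS is JSON, a list of rows, each an object of numbers: "gripper": the opening, from 0 (shut) to 1 (fully open); "tx", "ty", "tz": the shift along the tool's x, y, z in mm; "wx", "wy", "wz": the turn, a rotation vector about the tool's x, y, z in rad. In form: [{"gripper": .., "tx": .., "ty": .., "tz": .., "wx": .., "wy": .., "wz": ..}, ...]. A call has 1 to 8 rows; each row shifts and turns the commanded pose from where the row before left it, along the tool's axes as they then stand; what a row does not reach is not made up. A row lasts 1/10 s, in which the tool goes at most 50 mm and 8.59 degrees, less where a joint would pass 70% of its speed; a pose out of reach is approached as far as the arm can. A call is refused whole if a number of a shift passes 50 or a number of a turn 0.15, either way. A call with a gripper value outside its range is refused whole. The fingers move at their own pace and stop on an object; FORCE is the grip in N (left out, the last holds). Time passes only in rows, so rows that do not move let the fingers close. It gives the time, the measured TCP pose, the force, the opening and the grip force at its end, in the units of the state.
- telemetry.get_state(): the state, without advancing time (a new reading comes with each control period).
- imaging.capture(name): name is "scene" or "top"; returns a dict with "img" (480x640x3 uint8, red, green, blue), "fov_y" (degrees; the focal length in pixels is half the picture's height over the tangent of half this angle, whatever the lens; pixels are square), "cx", "cy" (the principal point, pixels), "view" (4x4, takes a point from world to camera coordinates). Camera axes: x right, y down, z forward; pixel columns grow to the right and rows downward; lengths in m; the calibration is good to about 2 mm. A picture is of the moment at which its call begins. There is no depth.
- env.job_done(): hands the job in; it is judged then, once.
The state is a dict: "time": time; "q": joint angles; "joint_velocities": joint speeds; "effort": joint torques, N m; "ee_pos": TCP position; "tool_rot": TCP orientation; "contact_force": force on the tool from outside, world axes, zero at the start; "moment": the same for the moment, N m; "finger_gap": finger opening in m; "gripper_force": force on a finger pad.
Only numpy, scipy, OpenCV 4.12 (cv2) and the standard library are available. Lean on these libraries where they do the work, as an engineer would, in place of code of your own. Each camera call takes 0.05 s, during which the arm holds its last target. There are 200 camera calls.

TASK

The sauce pot is standing on the low serving stand, just where the waiter reaches in: lift it off by its overhead handle and set it down gently on the round cork mat. Then take the blue dish by its bare ear and hold it out level over the middle of the empty stand, about a hand's breadth above it, turned a quarter turn so that the red-sleeved ear points squarely over the stand's far edge for the waiter to take; all the way the loose rice ball must stay untouched in the middle of the dish. Finish still holding the dish there, and leave the egg tray, sauce bottle and salt jar as they stand.

Things in the scene. Friction and masses are not known exactly. Their poses are not given: they have to be found in the camera images.
- stand: Fixed low serving stand of dark sheet steel, a flat top 170 mm (its x) by 140 mm (its y) on two side walls, top face 60 mm above the bench. Origin: centre of its footprint, at bench height. Its x axis points to its far edge, away from the robot (turned by up to 0.15 rad), z up.
- mat: Fixed round cork mat, 160 mm across, 5 mm thick, flat on the bench. Origin: centre of its underside, at bench height.
- pot_grip (a point): Centre of the black handle grip of the sauce pot: open empty steel pot, about 0.5 kg, 116 mm across, 77 mm high, with a rigid overhead handle. The grip is a level bar 70 mm long (this point's y), 18 mm wide (x), 18 mm high, over the pot's centre, its middle 134 mm above the pot's underside and 57 mm above the lip. The pot starts upright on the stand.
- dish: Blue enamelled dish, about 0.32 kg, 181 mm across, rim 28 mm high, 6 mm thick in the middle; the inside falls to the middle at about 9 degrees (15 to 25 farther out). Two upright ears on the rim: bare at its -y side, red-sleeved at its +y side. Origin: middle of its underside; z up. It starts on the bench, sleeved ear to the left (+y, within 0.3 rad).
- ear_bare (a point): On the bare blue ear, where to take it: 50 mm above the dish's underside, 92.5 mm from its axis. The ear is an upright plate 46 mm wide (dish x), 7 mm thick (dish y, radial), top edge 64 mm above the dish's underside, both faces clear down to 30 mm above it. Axes as the dish's. The dish hangs out sideways from it: grip firmly, fingers closing across the 7 mm.
- ear_sleeved (a point): Centre of the red sleeve (54 x 14 x 36 mm) on the dish's other ear, 92.5 mm from the dish's axis and 51 mm above its underside. The waiter's side: not to be gripped.
- ball_center (a point): Centre of a loose golden fried rice ball, 48 mm across, about 60 g, lying in the middle of the dish, free to roll. Its axes mean nothing.
- egg_tray: Bystander: pulp tray with eggs, 105 (x) x 250 (y) x 78 mm high, on the bench beyond the work. Origin: centre of its underside.
- sauce_bottle: Bystander: yellow sauce bottle with red cap, 58 mm across, 150 mm high, on the bench. Origin: centre of its underside.
- salt_jar: Bystander: white salt jar with wooden lid, 68 mm across, 84 mm high, on the bench. Origin: centre of its underside.
Not all that is in view belongs to the job. Leave any orange or yellow look-alike of the part that bears pot_grip alone.

How it is judged:
On the way, in this order (a step that is already met when the one before it is completed fails the run):
1. the pot stands upright on the cork mat, let go (horizontal distance between pot_grip and mat below 0.03 m and height (world z) of pot_grip between 0.133 and 0.145 m and angle between pot_grip's own z axis and vertical below 0.1 rad and contact force between the fingers and pot below 0.1 N and linear speed of pot below 0.03 m/s), for 0.2 s.
2. the dish is lifted clear of the bench by its bare ear, the ball in its middle (height (world z) of dish above 0.03 m and contact force between the fingers and dish above 1 N and distance between the grasp point and ear_bare below 0.05 m and horizontal distance between ball_center and dish below 0.03 m), for 0.2 s.
At the end, for the whole second after the job is handed in: Fingers hold the bare ear; dish at rest, level within 0.1 rad, centre within 40 mm of the stand's, 35 to 160 mm clear above it, sleeved ear over its far edge within 0.2 rad of square; ball at rest within 18 mm of the dish's middle; pot upright within 30 mm of the mat's centre (contact force between the fingers and dish above 1 N and distance between the grasp point and ear_bare below 0.05 m and horizontal distance between dish and stand below 0.04 m and height (world z) of dish between 0.095 and 0.22 m and angle between each of dish, pot_grip's own z axis and vertical below 0.1 rad and angle between the y axis of dish and the x axis of stand, either way round below 0.2 rad and x of ear_sleeved in the frame of stand above 0.03 m and horizontal distance between ball_center and dish below 0.018 m and contact force between ball and dish above 0.1 N and contact force between dish and stand below 0.1 N and contact force between dish and pot below 0.1 N and linear speed of each of dish, pot below 0.03 m/s and linear speed of ball below 0.04 m/s and horizontal distance between pot_grip and mat below 0.03 m and height (world z) of pot_grip between 0.133 and 0.145 m); the arm keeps its last pose, push and grip.
It fails at once if the ball is touched by the gripper or leaves the middle of the dish (more than 32 mm off) (horizontal distance between ball_center and dish above 0.032 m or contact force between the fingers and ball above 0.3 N).
It fails at once if the dish is tipped far off level (0.3 rad) (angle between dish's own z axis and vertical above 0.3 rad).
It fails at once if the pot is dropped or banged down onto the mat, or tipped over ((linear speed of pot above 0.4 m/s and height (world z) of pot_grip below 0.149 m) or angle between pot_grip's own z axis and vertical above 0.6 rad).
It fails at once if the egg tray, sauce bottle or salt jar is pushed aside or tipped (distance of any of egg_tray, sauce_bottle, salt_jar from where it was at the start of the episode above 0.025 m or angle between any of egg_tray, sauce_bottle, salt_jar's own z axis and vertical above 0.3 rad).
It also fails if it takes over 72 s, if anything falls off the work surface, if the arm or the gripper's body presses on something with over 40 N, if the wrist force passes 120 N, or if a joint passes its speed limit or range.

## Working session

There is one attempt and no reset: what is moved stays moved. The work goes in short steps, Python scripts to look and compute and a shell command to move; the robot and the scene stay as the last step left them, time stands still between calls to the robot, and variables do not carry over. Pictures are saved under pics/ and viewed, at most 10 in all, crops included, and the job is handed in when it is done.

```bash
mkdir -p pics
cat > h.py <<'E'
import numpy as np, cv2, json
from rig import telemetry, imaging, env
from scipy.spatial.transform import Rotation as R
def cap(n,save=None):
    d=imaging.capture(n)
    if save: cv2.imwrite('pics/'+save,d['img'][:,:,::-1])
    np.savez(n+'.npz',**{k:np.array(v) for k,v in d.items()})
    return d
def load(n): return dict(np.load(n+'.npz'))
def K(d):
    f=240/np.tan(np.radians(float(d['fov_y']))/2); return f,float(d['cx']),float(d['cy'])
def ray(d,u,v):
    f,cx,cy=K(d); V=np.array(d['view']); Rr=V[:3,:3]; o=-Rr.T@V[:3,3]
    w=Rr.T@np.array([(u-cx)/f,(v-cy)/f,1]); return o,w/np.linalg.norm(w)
def onz(d,u,v,z):
    o,w=ray(d,u,v); return o+w*(z-o[2])/w[2]
def tri(d1,p1,d2,p2):
    o1,w1=ray(d1,*p1);o2,w2=ray(d2,*p2)
    s=np.linalg.lstsq(np.c_[w1,-w2],o2-o1,rcond=None)[0]
    a,b=o1+w1*s[0],o2+w2*s[1]; return (a+b)/2,np.linalg.norm(a-b)
def proj(d,p):
    f,cx,cy=K(d);V=np.array(d['view']);c=V[:3,:3]@np.array(p)+V[:3,3]; return f*c[0]/c[2]+cx,f*c[1]/c[2]+cy
E
python3 - <<'E'
from h import *
np.set_printoptions(precision=3,suppress=True)
for n in('scene','top'):
    d=cap(n,n+'1.png'); print(n,d['fov_y'],d['cx'],d['cy'],ray(d,320,240))
print(telemetry.get_state())
E
```

```text
scene 51.373553389146586 308.3261282498247 241.14643878565533 (array([ 1.231, -0.068,  0.979]), array([-0.613,  0.142, -0.777]))
top 53.18378489726118 320.04498389350454 238.74663383756155 (array([0.465, 0.033, 1.268]), array([ 0.074,  0.028, -0.997]))
{'time': 0.1, 'q': array([ 1.071,  0.265,  1.605,  0.   ,  1.274, -0.037]), 'joint_velocities': array([ 0.001, -0.001, -0.005,  0.   , -0.001, -0.001]), 'effort': array([  0.001, -51.671, -36.859,  -0.   ,   0.006,   0.   ]), 'ee_pos': array([0.301, 0.603, 0.238]), 'tool_rot': array([ 0.229,  0.973, -0.001, -0.   ]), 'contact_force': array([ 0.639, -0.339,  0.599]), 'moment': array([-0.021,  0.007, -0.002]), 'gripper_force': 0.0, 'finger_gap': 0.08540197471074348}
```

View pics/scene1.png

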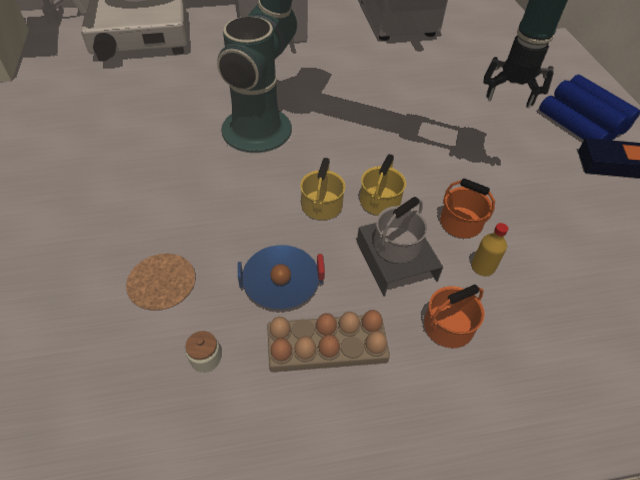

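View pics/top1.png

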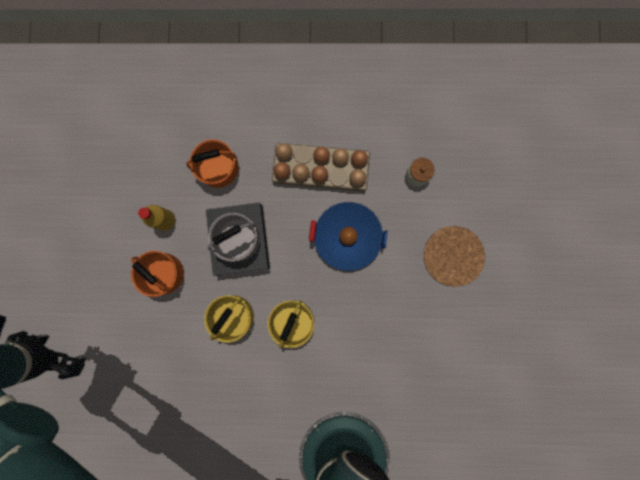

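The scene view shows the steel pot with its grip at (405,208) on the stand, the dish at (281,276) with the bare ear at (241,275), and the mat at (161,281). In the top view these are at (232,236), (348,237) with the ear at (385,239), and (454,256).

Black grips that could be mistaken for the right one (top pixels):
- Orange pots: (206,155) and (147,275).
- Yellow pots: (222,320) and (290,327).
- Steel pot on the stand: (228,236). I choose this one.

```bash
cat > m.py <<'E'
from h import *
np.set_printoptions(precision=4,suppress=True)
def blob(d,box,fn):
    x0,y0,x1,y1=box; im=d['img'][y0:y1,x0:x1].astype(int)
    m=fn(im[...,0],im[...,1],im[...,2]).astype(np.uint8)
    n,l,s,c=cv2.connectedComponentsWithStats(m); i=1+np.argmax(s[1:,4])
    M=(l==i).astype(np.uint8); cn=max(cv2.findContours(M,0,2)[0],key=len)
    r=cv2.minAreaRect(cn+np.array([x0,y0])); return r,c[i]+[x0,y0],s[i,4],cn+np.array([x0,y0])
E
python3 - <<'E'
from m import *
s,t=load('scene'),load('top')
dark=lambda r,g,b:np.maximum(np.maximum(r,g),b)<38
red=lambda r,g,b:(r>90)&(g<60)&(b<60)
cork=lambda r,g,b:(r-b>45)
blue=lambda r,g,b:(b-r>30)
for nm,bs,bt,f in [('grip',(388,192,428,222),(208,220,246,250),dark),('sleeve',(310,250,332,285),(304,215,322,250),red),('ball',(268,260,295,292),(336,224,362,250),lambda r,g,b:r-b>25),
  ('mat',(120,245,205,315),(415,215,495,295),cork),('dish',(230,235,330,310),(300,195,395,280),blue)]:
    a=blob(s,bs,f);b=blob(t,bt,f); print(nm,a[:3],b[:3]); 
    P,e=tri(s,a[1],t,b[1]);print('   tri',P,e)
    if nm=='grip':
        pa=sorted(cv2.boxPoints(a[0]).tolist());pb=sorted(cv2.boxPoints(b[0]).tolist())
        ma=[(np.array(pa[0])+pa[1])/2,(np.array(pa[2])+pa[3])/2]
        mb=[(np.array(pb[0])+pb[1])/2,(np.array(pb[2])+pb[3])/2]
        # scene right = top left
        print('  ends',tri(s,ma[1],t,mb[0]),tri(s,ma[0],t,mb[1]))
print('mat z=.005',onz(s,*blob(s,(120,245,205,315),cork)[1],.005),onz(t,*blob(t,(415,215,495,295),cork)[1],.005))
c1=cv2.resize(s['img'][185:310,350:450],(400,500),interpolation=2);c2=cv2.resize(t['img'][195:285,200:272],(400,500),interpolation=2)
cv2.imwrite('pics/crop1.png',np.hstack([c1,c2])[:,:,::-1])
E
```

```text
grip (((406.2148132324219, 206.53977966308594), (7.519382476806641, 26.317834854125977), 55.491477966308594), array([407.0581, 206.129 ]), np.int32(155)) (((226.10769653320312, 233.93846130371094), (7.442083358764648, 29.272192001342773), 60.2551155090332), array([225.6931, 234.6402]), np.int32(189))
   tri [0.554  0.2756 0.1966] 0.00020839990885942463
  ends (array([0.5388, 0.3027, 0.198 ]), np.float64(0.0003808980438209257)) (array([0.5721, 0.2453, 0.197 ]), np.float64(0.0020673263871361174))
sleeve (((320.4554138183594, 266.054443359375), (24.278907775878906, 5.472704887390137), 84.2894058227539), array([320.3769, 266.0692]), np.int32(130)) (((312.12310791015625, 230.51541137695312), (4.8373541831970215, 19.349416732788086), 7.125016689300537), array([312.0737, 230.5368]), np.int32(95))
   tri [0.5784 0.0869 0.0549] 0.0007764692354086912
ball (((280.5, 273.5), (19.0, 19.0), 0.0), array([280.183, 273.781]), np.int32(306)) (((348.0000305175781, 235.50003051757812), (16.26345443725586, 16.26345443725586), 45.0), array([348.0043, 235.3915]), np.int32(235))
   tri [ 0.5688 -0.0051  0.0326] 0.0007570881363388716
mat (((160.0, 281.5), (55.0, 68.0), 90.0), array([160.2044, 281.2838]), np.int32(2984)) (((454.0, 255.5), (59.0, 60.0), 90.0), array([453.933 , 255.8343]), np.int32(2819))
   tri [ 0.5205 -0.2842  0.    ] 0.0006162071690194582
dish (((280.5, 276.0), (62.0, 75.0), 90.0), array([280.077 , 276.6265]), np.int32(3339)) (((347.9800109863281, 236.13999938964844), (67.80000305175781, 67.80000305175781), 53.13010025024414), array([348.8793, 236.2674]), np.int32(3373))
   tri [ 0.5677 -0.0067  0.0199] 0.0014152007253536015
mat z=.005 [ 0.524  -0.2834  0.005 ] [ 0.5203 -0.2826  0.005 ]
```

View pics/crop1.png

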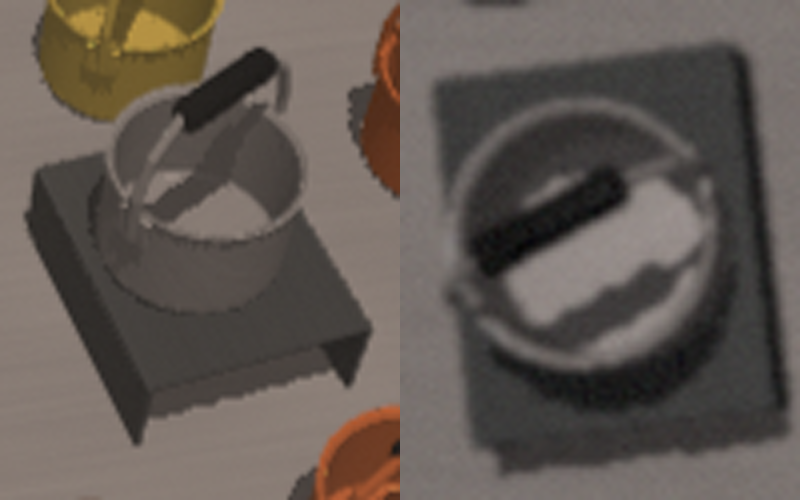

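The crop confirms it: the chosen grip is black, on the unpainted steel pot standing on the dark stand. It triangulates to z=0.197, against about 0.194 expected. I'll move above it now and measure the stand in the same step.

```bash
python3 -m inch '[{"wz":0.146},{"wz":0.146},{"wz":0.146},{"wz":0.146},{"tx":-20,"ty":3},{"tx":-40,"ty":6},{"tx":-40,"ty":6},{"tx":-40,"ty":6}]' | tail -c 300
python3 -m inch '[{"tx":-45,"ty":6},{"tx":-45,"ty":6},{"tx":-45,"ty":6},{"tx":-45,"ty":6},{"tx":-45,"ty":6},{"tx":-30,"ty":4},{"tx":-16,"ty":1},{"tx":0}]' | tail -c 400
python3 - <<'E'
from m import *
s,t=load('scene'),load('top')
for n,d,ps in (('top',t,[(206.3,209.4),(262,203),(213.5,274)]),('scene',s,[(442.5,266),(387.5,281),(358.8,227.5)])):
    P=[onz(d,u,v,.06) for u,v in ps]; print(n,P)
E
```

```text
top [array([0.6296, 0.3583, 0.06  ]), array([0.6473, 0.2158, 0.06  ]), array([0.4652, 0.335 , 0.06  ])]
scene [array([0.6279, 0.3604, 0.06  ]), array([0.647 , 0.2252, 0.06  ]), array([0.4843, 0.1992, 0.06  ])]invalid input
invalid input
```

Perhaps every row needs all of its fields.

```bash
python3 -m inch '[{"gripper":1,"tx":0,"ty":0,"tz":0,"wx":0,"wy":0,"wz":0.146},{"gripper":1,"tx":0,"ty":0,"tz":0,"wx":0,"wy":0,"wz":0.146},{"gripper":1,"tx":0,"ty":0,"tz":0,"wx":0,"wy":0,"wz":0.146},{"gripper":1,"tx":0,"ty":0,"tz":0,"wx":0,"wy":0,"wz":0.146},{"gripper":1,"tx":-20,"ty":3,"tz":0,"wx":0,"wy":0,"wz":0},{"gripper":1,"tx":-40,"ty":6,"tz":0,"wx":0,"wy":0,"wz":0},{"gripper":1,"tx":-40,"ty":6,"tz":0,"wx":0,"wy":0,"wz":0},{"gripper":1,"tx":-40,"ty":6,"tz":0,"wx":0,"wy":0,"wz":0}]' 2>&1| tail -c 500
```

```text
time: 0.9
ee_pos: [0.3904, 0.4912, 0.2387]
tool_rot: [0.498, 0.867, -0.001, 0.0]
contact_force: [-0.1, -0.0, -0.1]
finger_gap: 0.0852
gripper_force: 0.0
```

```bash
python3 -m inch '[{"gripper":1,"tx":-45,"ty":6,"tz":0,"wx":0,"wy":0,"wz":0},{"gripper":1,"tx":-45,"ty":6,"tz":0,"wx":0,"wy":0,"wz":0},{"gripper":1,"tx":-45,"ty":6,"tz":0,"wx":0,"wy":0,"wz":0},{"gripper":1,"tx":-45,"ty":6,"tz":0,"wx":0,"wy":0,"wz":0},{"gripper":1,"tx":-45,"ty":6,"tz":0,"wx":0,"wy":0,"wz":0},{"gripper":1,"tx":-30,"ty":4,"tz":0,"wx":0,"wy":0,"wz":0},{"gripper":1,"tx":-16,"ty":1,"tz":0,"wx":0,"wy":0,"wz":0},{"gripper":1,"tx":0,"ty":0,"tz":0,"wx":0,"wy":0,"wz":0}]' 2>&1| tail -c 500
python3 - <<'E'
from h import *
s=cap('scene');t=cap('top')
a=cv2.resize(s['img'][150:270,350:470],(500,500),interpolation=2)
b=cv2.resize(t['img'][195:270,190:265],(300,300),interpolation=2)
b=np.vstack([b,np.zeros((200,300,3),np.uint8)])
cv2.imwrite('pics/above.png',np.hstack([a,b])[:,:,::-1])
E
```

```text
time: 1.7
ee_pos: [0.5562, 0.2739, 0.2389]
tool_rot: [0.501, 0.866, -0.0, -0.0]
contact_force: [-0.3, 0.7, -1.7]
finger_gap: 0.0853
gripper_force: 0.0
```

View pics/above.png

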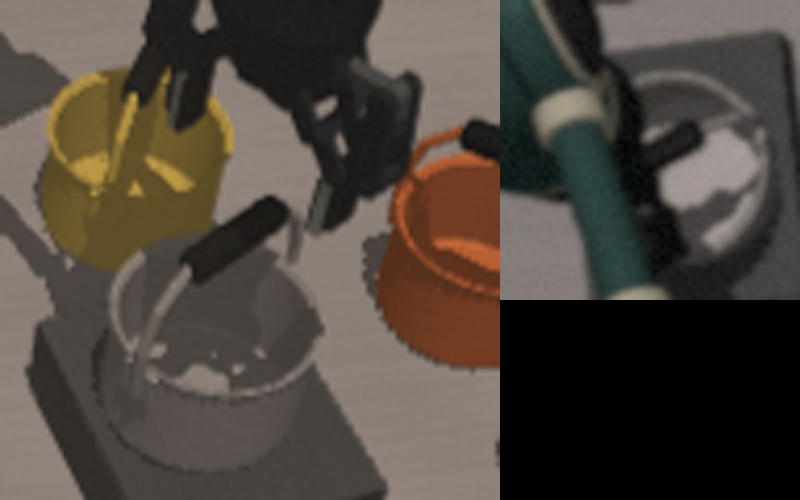

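The fingers straddle the steel grip (crop ~(235,240)), with pads at (180,110) and (325,200), closing across the bar. Next I descend and grip.

```bash
python3 -m inch '[{"gripper":1,"tx":0,"ty":0,"tz":14,"wx":0,"wy":0,"wz":0},{"gripper":1,"tx":0,"ty":0,"tz":14,"wx":0,"wy":0,"wz":0},{"gripper":1,"tx":0,"ty":0,"tz":14,"wx":0,"wy":0,"wz":0},{"gripper":1,"tx":0,"ty":0,"tz":13,"wx":0,"wy":0,"wz":0},{"gripper":1,"tx":0,"ty":0,"tz":0,"wx":0,"wy":0,"wz":0},{"gripper":0,"tx":0,"ty":0,"tz":0,"wx":0,"wy":0,"wz":0},{"gripper":0,"tx":0,"ty":0,"tz":0,"wx":0,"wy":0,"wz":0},{"gripper":0,"tx":0,"ty":0,"tz":0,"wx":0,"wy":0,"wz":0}]' 60 2>&1| tail -c 500
python3 -m inch '[{"gripper":0,"tx":0,"ty":0,"tz":0,"wx":0,"wy":0,"wz":0},{"gripper":0,"tx":0,"ty":0,"tz":0,"wx":0,"wy":0,"wz":0},{"gripper":0,"tx":0,"ty":0,"tz":0,"wx":0,"wy":0,"wz":0},{"gripper":0,"tx":0,"ty":0,"tz":0,"wx":0,"wy":0,"wz":0},{"gripper":0,"tx":0,"ty":0,"tz":0,"wx":0,"wy":0,"wz":0}]'
```

```text
time: 2.6
ee_pos: [0.5562, 0.2764, 0.1853]
tool_rot: [0.5, 0.866, 0.001, 0.001]
contact_force: [0.7, -0.1, -0.5]
finger_gap: 0.0437
gripper_force: 0.0
time: 3.1
ee_pos: [0.555, 0.2758, 0.185]
tool_rot: [0.5, 0.866, -0.001, -0.0]
contact_force: [-3.2, -3.1, 5.7]
finger_gap: 0.017
gripper_force: 60.1
```

```bash
python3 -m inch '[{"gripper":0,"tx":0,"ty":0,"tz":-5,"wx":0,"wy":0,"wz":0},{"gripper":0,"tx":0,"ty":0,"tz":-10,"wx":0,"wy":0,"wz":0},{"gripper":0,"tx":0,"ty":0,"tz":-15,"wx":0,"wy":0,"wz":0},{"gripper":0,"tx":0,"ty":0,"tz":-15,"wx":0,"wy":0,"wz":0},{"gripper":0,"tx":0,"ty":0,"tz":-15,"wx":0,"wy":0,"wz":0},{"gripper":0,"tx":0,"ty":0,"tz":-15,"wx":0,"wy":0,"wz":0},{"gripper":0,"tx":0,"ty":0,"tz":-5,"wx":0,"wy":0,"wz":0},{"gripper":0,"tx":0,"ty":0,"tz":0,"wx":0,"wy":0,"wz":0}]'
python3 - <<'E'
from h import *
cap('scene','lift.png')
E
```

```text
time: 3.9
ee_pos: [0.5564, 0.2765, 0.2663]
tool_rot: [0.5, 0.866, 0.001, 0.001]
contact_force: [-0.0, 0.0, -7.2]
finger_gap: 0.0171
gripper_force: 58.9
```

View pics/lift.png

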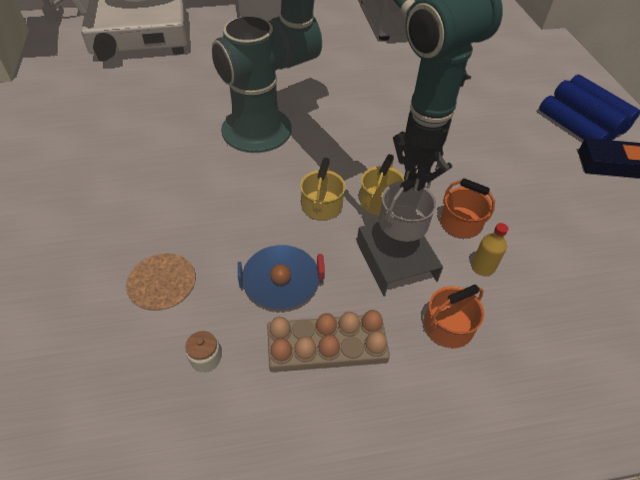

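The pot hangs upright from the gripper at (408,210), clear of the stand. I'll carry it to the mat.

```bash
python3 -m inch '[{"gripper":0,"tx":-5,"ty":-4,"tz":0,"wx":0,"wy":0,"wz":0},{"gripper":0,"tx":-12,"ty":-8,"tz":0,"wx":0,"wy":0,"wz":0},{"gripper":0,"tx":-18,"ty":-12,"tz":0,"wx":0,"wy":0,"wz":0},{"gripper":0,"tx":-21,"ty":-14,"tz":0,"wx":0,"wy":0,"wz":0},{"gripper":0,"tx":-21,"ty":-14,"tz":0,"wx":0,"wy":0,"wz":0},{"gripper":0,"tx":-21,"ty":-14,"tz":0,"wx":0,"wy":0,"wz":0},{"gripper":0,"tx":-21,"ty":-14,"tz":0,"wx":0,"wy":0,"wz":0},{"gripper":0,"tx":-21,"ty":-14,"tz":0,"wx":0,"wy":0,"wz":0}]' | head -2
python3 -m inch '[{"gripper":0,"tx":-21,"ty":-14,"tz":0,"wx":0,"wy":0,"wz":0},{"gripper":0,"tx":-21,"ty":-14,"tz":0,"wx":0,"wy":0,"wz":0},{"gripper":0,"tx":-21,"ty":-14,"tz":0,"wx":0,"wy":0,"wz":0},{"gripper":0,"tx":-21,"ty":-14,"tz":0,"wx":0,"wy":0,"wz":0},{"gripper":0,"tx":-21,"ty":-14,"tz":0,"wx":0,"wy":0,"wz":0},{"gripper":0,"tx":-21,"ty":-14,"tz":0,"wx":0,"wy":0,"wz":0},{"gripper":0,"tx":-21,"ty":-14,"tz":0,"wx":0,"wy":0,"wz":0},{"gripper":0,"tx":-21,"ty":-14,"tz":0,"wx":0,"wy":0,"wz":0}]' | head -2
python3 -m inch '[{"gripper":0,"tx":-21,"ty":-14,"tz":0,"wx":0,"wy":0,"wz":0},{"gripper":0,"tx":-21,"ty":-14,"tz":0,"wx":0,"wy":0,"wz":0},{"gripper":0,"tx":-21,"ty":-14,"tz":0,"wx":0,"wy":0,"wz":0},{"gripper":0,"tx":-21,"ty":-14,"tz":0,"wx":0,"wy":0,"wz":0},{"gripper":0,"tx":-21,"ty":-14,"tz":0,"wx":0,"wy":0,"wz":0},{"gripper":0,"tx":-16,"ty":-10,"tz":0,"wx":0,"wy":0,"wz":0},{"gripper":0,"tx":-7,"ty":-4,"tz":0,"wx":0,"wy":0,"wz":0},{"gripper":0,"tx":0,"ty":0,"tz":0,"wx":0,"wy":0,"wz":0}]'
python3 - <<'E'
from h import *
cap('scene','m.png');t=cap('top')
s=load('scene')
a=s['img'][150:450,60:360];b=t['img'][100:400,330:630]
cv2.imwrite('pics/m2.png',np.hstack([a,b])[:,:,::-1])
E
```

```text
time: 4.75
ee_pos: [0.5431, 0.1056, 0.2634]
time: 5.55
ee_pos: [0.5298, -0.0955, 0.2635]
time: 6.35
ee_pos: [0.5215, -0.2476, 0.2637]
tool_rot: [0.501, 0.866, -0.0, -0.001]
contact_force: [0.2, 0.8, -7.4]
finger_gap: 0.0173
gripper_force: 58.9
```

View pics/m2.png

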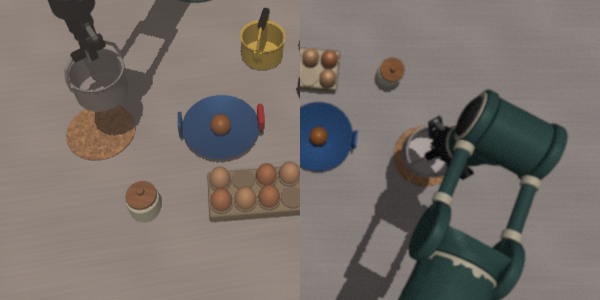

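The pot is upright just short of the mat: the top-view pot sits at crop (430,155) and the mat lies under it. It is 35 mm short in y, so I'll correct that and lower it.

```bash
python3 -m inch '[{"gripper":0,"tx":-10,"ty":-6,"tz":0,"wx":0,"wy":0,"wz":0},{"gripper":0,"tx":-14,"ty":-7,"tz":4,"wx":0,"wy":0,"wz":0},{"gripper":0,"tx":-6,"ty":-4,"tz":10,"wx":0,"wy":0,"wz":0},{"gripper":0,"tx":0,"ty":0,"tz":16,"wx":0,"wy":0,"wz":0},{"gripper":0,"tx":0,"ty":0,"tz":18,"wx":0,"wy":0,"wz":0},{"gripper":0,"tx":0,"ty":0,"tz":18,"wx":0,"wy":0,"wz":0},{"gripper":0,"tx":0,"ty":0,"tz":18,"wx":0,"wy":0,"wz":0},{"gripper":0,"tx":0,"ty":0,"tz":12,"wx":0,"wy":0,"wz":0}]' | head -2
python3 -m inch '[{"gripper":0,"tx":0,"ty":0,"tz":10,"wx":0,"wy":0,"wz":0},{"gripper":0,"tx":0,"ty":0,"tz":8,"wx":0,"wy":0,"wz":0},{"gripper":0,"tx":0,"ty":0,"tz":6,"wx":0,"wy":0,"wz":0},{"gripper":0,"tx":0,"ty":0,"tz":3,"wx":0,"wy":0,"wz":0},{"gripper":0,"tx":0,"ty":0,"tz":2,"wx":0,"wy":0,"wz":0},{"gripper":0,"tx":0,"ty":0,"tz":0,"wx":0,"wy":0,"wz":0},{"gripper":0,"tx":0,"ty":0,"tz":0,"wx":0,"wy":0,"wz":0}]'
```

```text
time: 7.25
ee_pos: [0.5212, -0.2798, 0.1647]
time: 7.95
ee_pos: [0.5232, -0.2811, 0.1399]
tool_rot: [0.5, 0.866, 0.0, 0.001]
contact_force: [1.0, 0.8, -5.8]
finger_gap: 0.0172
gripper_force: 58.9
```

Another 10 mm down, slowly.

```bash
python3 -m inch '[{"gripper":0,"tx":0,"ty":0,"tz":3,"wx":0,"wy":0,"wz":0},{"gripper":0,"tx":0,"ty":0,"tz":3,"wx":0,"wy":0,"wz":0},{"gripper":0,"tx":0,"ty":0,"tz":2,"wx":0,"wy":0,"wz":0},{"gripper":0,"tx":0,"ty":0,"tz":1,"wx":0,"wy":0,"wz":0},{"gripper":0,"tx":0,"ty":0,"tz":0,"wx":0,"wy":0,"wz":0},{"gripper":0,"tx":0,"ty":0,"tz":0,"wx":0,"wy":0,"wz":0}]'
```

```text
time: 8.55
ee_pos: [0.5229, -0.2809, 0.1303]
tool_rot: [0.5, 0.866, 0.0, 0.0]
contact_force: [0.4, 0.1, -6.8]
finger_gap: 0.0168
gripper_force: 58.9
```

```bash
python3 -m inch '[{"gripper":0,"tx":0,"ty":0,"tz":1,"wx":0,"wy":0,"wz":0},{"gripper":0,"tx":0,"ty":0,"tz":0.5,"wx":0,"wy":0,"wz":0},{"gripper":0,"tx":0,"ty":0,"tz":0,"wx":0,"wy":0,"wz":0}]'|sed -n '2p;4p'
python3 -m inch '[{"gripper":0,"tx":0,"ty":0,"tz":0.5,"wx":0,"wy":0,"wz":0},{"gripper":0,"tx":0,"ty":0,"tz":0.5,"wx":0,"wy":0,"wz":0},{"gripper":0,"tx":0,"ty":0,"tz":0,"wx":0,"wy":0,"wz":0}]'|sed -n '2p;4p'
```

```text
ee_pos: [0.5231, -0.2813, 0.1299]
contact_force: [-3.0, -0.1, 1.2]
ee_pos: [0.5232, -0.2815, 0.1298]
contact_force: [-5.7, 1.7, 6.8]
```

Contact. I'll release and rise.

```bash
python3 -m inch '[{"gripper":0.3,"tx":0,"ty":0,"tz":0,"wx":0,"wy":0,"wz":0},{"gripper":0.6,"tx":0,"ty":0,"tz":0,"wx":0,"wy":0,"wz":0},{"gripper":0.8,"tx":0,"ty":0,"tz":0,"wx":0,"wy":0,"wz":0},{"gripper":0.8,"tx":0,"ty":0,"tz":0,"wx":0,"wy":0,"wz":0},{"gripper":0.8,"tx":0,"ty":0,"tz":0,"wx":0,"wy":0,"wz":0},{"gripper":0.8,"tx":0,"ty":0,"tz":0,"wx":0,"wy":0,"wz":0}]'
python3 -m inch '[{"gripper":0.8,"tx":0,"ty":0,"tz":-5,"wx":0,"wy":0,"wz":0},{"gripper":0.8,"tx":0,"ty":0,"tz":-10,"wx":0,"wy":0,"wz":0},{"gripper":0.8,"tx":0,"ty":0,"tz":-20,"wx":0,"wy":0,"wz":0},{"gripper":0.8,"tx":0,"ty":0,"tz":-30,"wx":0,"wy":0,"wz":0},{"gripper":0.8,"tx":0,"ty":0,"tz":-30,"wx":0,"wy":0,"wz":0},{"gripper":0.8,"tx":0,"ty":0,"tz":-25,"wx":0,"wy":0,"wz":0},{"gripper":0.8,"tx":0,"ty":0,"tz":0,"wx":0,"wy":0,"wz":0}]'
python3 - <<'E'
from m import *
s=load('scene');t=load('top')   # earlier frames: dish unobstructed
blue=lambda r,g,b:(b-r>30)
# bare ear in the two views
se=s['img'][255:300,225:262].astype(int); te=t['img'][220:260,370:398].astype(int)
cv2.imwrite('pics/ear.png',np.hstack([cv2.resize(s['img'][255:300,225:270],(400,400),interpolation=2),cv2.resize(t['img'][217:262,350:395],(400,400),interpolation=2)])[:,:,::-1])
s=cap('scene')
g=blob(s,(100,220,200,300),lambda r,g,b:np.maximum(np.maximum(r,g),b)<38); print(g[:3],onz(s,*g[1],.139))
E
```

```text
time: 9.75
ee_pos: [0.5229, -0.2809, 0.1277]
tool_rot: [0.5, 0.866, 0.0, -0.0]
contact_force: [0.8, -0.3, -0.1]
finger_gap: 0.0682
gripper_force: 0.0
time: 10.45
ee_pos: [0.5255, -0.2825, 0.2541]
tool_rot: [0.5, 0.866, -0.0, 0.005]
contact_force: [0.3, 0.2, -0.0]
finger_gap: 0.0684
gripper_force: 0.0Traceback (most recent call last):
  File "<stdin>", line 8, in <module>
  File "m.py", line 6, in blob
    n,l,s,c=cv2.connectedComponentsWithStats(m); i=1+np.argmax(s[1:,4])
                                                     ~~~~~~~~~^^^^^^^^^
    return _wrapfunc(a, 'argmax', axis=axis, out=out, **kwds)
    return bound(*args, **kwds)
ValueError: attempt to get argmax of an empty sequence
```

View pics/ear.png

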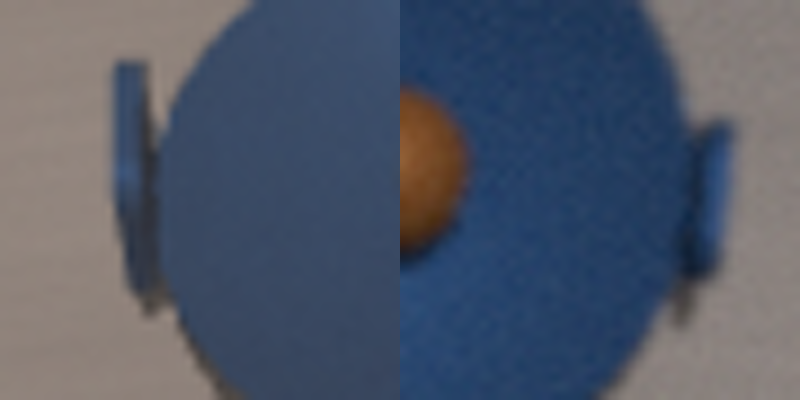

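The crops show the bare ear's top edge, centred in the scene view at crop (130,128), which is px (239.6,269.4). In the top view it is at crop (717,195), which is px (385.7,238.9).

Run:
```python
from m import *
s=load('scene');t=load('top')
E,e=tri(s,(239.6,269.4),t,(385.7,238.9)); print('ear top',E,e)
print('ends',onz(t,350+(722-400)/8.89,217+120/8.89,.064),onz(t,350+(706-400)/8.89,217+272/8.89,.064),onz(s,225+130/8.89,255+64/8.89,.064),onz(s,225+130/8.89,255+195/8.89,.064))
S=np.array([.5784,.0869]); d=S-E[:2]; print('len(exp .185)',np.linalg.norm(d),'yaw',np.arctan2(-d[0],d[1]),'centre',(S+E[:2])/2)
st=telemetry.get_state();print(st['ee_pos'],st['q'])
for n in ('ring',):
    im=s['img'][200:310,100:210]; cv2.imwrite('pics/potmat.png',np.hstack([cv2.resize(im,(400,400)),cv2.resize(t['img'][200:310,400:510],(400,400))])[:,:,::-1])
```

```text
ear top [ 0.559  -0.0974  0.0578] 0.0031545635961173595
ends [ 0.5795 -0.0995  0.064 ] [ 0.5364 -0.0951  0.064 ] [ 0.5437 -0.0938  0.064 ] [ 0.5843 -0.0974  0.064 ]
len(exp .185) 0.18530077656478786 yaw -0.10514448580352286 centre [ 0.5687 -0.0052]
[ 0.5244 -0.2819  0.2515] [-0.535   0.1028  1.7703 -0.      1.2621 -1.059 ]
```

View pics/potmat.png

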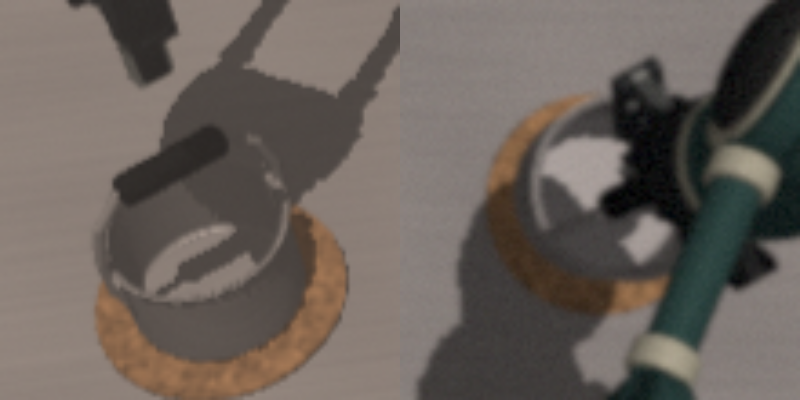

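The pot stands upright on the cork mat, with its grip in the scene view at about px (147,245). Next I turn the tool and go above the bare ear.

```bash
python3 -m inch '[{"gripper":0.5,"tx":0,"ty":0,"tz":0,"wx":0,"wy":0,"wz":-0.135},{"gripper":0.5,"tx":0,"ty":0,"tz":0,"wx":0,"wy":0,"wz":-0.135},{"gripper":0.5,"tx":0,"ty":0,"tz":0,"wx":0,"wy":0,"wz":-0.135},{"gripper":0.5,"tx":0,"ty":0,"tz":0,"wx":0,"wy":0,"wz":-0.135},{"gripper":0.5,"tx":0,"ty":0,"tz":0,"wx":0,"wy":0,"wz":-0.135},{"gripper":0.5,"tx":0,"ty":0,"tz":0,"wx":0,"wy":0,"wz":-0.135},{"gripper":0.5,"tx":0,"ty":0,"tz":0,"wx":0,"wy":0,"wz":-0.132},{"gripper":0.5,"tx":0,"ty":15,"tz":0,"wx":0,"wy":0,"wz":0}]' | head -3
python3 -m inch '[{"gripper":0.5,"tx":-3,"ty":30,"tz":5,"wx":0,"wy":0,"wz":0},{"gripper":0.5,"tx":-3,"ty":35,"tz":10,"wx":0,"wy":0,"wz":0},{"gripper":0.5,"tx":-3,"ty":35,"tz":20,"wx":0,"wy":0,"wz":0},{"gripper":0.5,"tx":-3,"ty":35,"tz":20,"wx":0,"wy":0,"wz":0},{"gripper":0.5,"tx":-3,"ty":25,"tz":20,"wx":0,"wy":0,"wz":0},{"gripper":0.5,"tx":0,"ty":12,"tz":15,"wx":0,"wy":0,"wz":0},{"gripper":0.5,"tx":0,"ty":0,"tz":10,"wx":0,"wy":0,"wz":0},{"gripper":0.5,"tx":0,"ty":0,"tz":0,"wx":0,"wy":0,"wz":0}]'
python3 - <<'E'
from m import *
s=cap('scene'); st=telemetry.get_state(); print(st['ee_pos'],R.from_quat(st['tool_rot']).as_matrix())
print('pot grip',onz(s,147.3,245.4,.139))
im=s['img'][200:310,210:340]; cv2.imwrite('pics/e2.png',cv2.resize(im,(650,550),interpolation=2)[:,:,::-1])
E
```

```text
time: 11.3
ee_pos: [0.5236, -0.2664, 0.2464]
tool_rot: [0.053, 0.999, 0.0, -0.001]
time: 12.1
ee_pos: [0.5558, -0.0964, 0.1458]
tool_rot: [0.053, 0.999, 0.0, -0.002]
contact_force: [-0.5, 0.2, -0.6]
finger_gap: 0.0427
gripper_force: 0.0
[ 0.5567 -0.0971  0.1471] [[-0.9944  0.1057 -0.0016]
 [ 0.1057  0.9944 -0.0002]
 [ 0.0016 -0.0003 -1.    ]]
pot grip [ 0.5231 -0.2816  0.139 ]
```

View pics/e2.png

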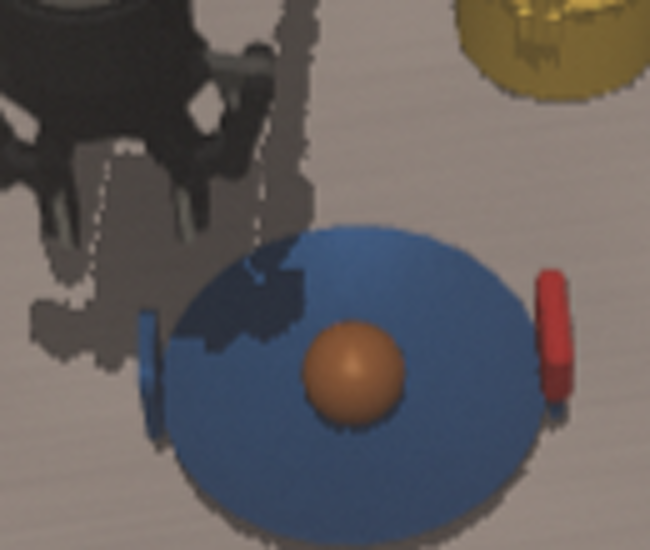

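The open fingers are at crop (65,240) and (190,235), either side of the bare ear at (150,370). The ball is in the middle at (353,373). I'll descend partway and check the pad midpoint by projection.

```bash
python3 -m inch '[{"gripper":0.5,"tx":-2,"ty":0,"tz":8,"wx":0,"wy":0,"wz":0},{"gripper":0.5,"tx":0,"ty":0,"tz":15,"wx":0,"wy":0,"wz":0},{"gripper":0.5,"tx":0,"ty":0,"tz":15,"wx":0,"wy":0,"wz":0},{"gripper":0.5,"tx":0,"ty":0,"tz":10,"wx":0,"wy":0,"wz":0},{"gripper":0.5,"tx":0,"ty":0,"tz":3,"wx":0,"wy":0,"wz":0},{"gripper":0.5,"tx":0,"ty":0,"tz":0,"wx":0,"wy":0,"wz":0}]'|head -2
python3 - <<'E'
from m import *
s=cap('scene');t=cap('top'); st=telemetry.get_state();p=st['ee_pos']; print(p)
print('tip mid px scene',proj(s,p-[0,0,0.002]),'ear px',proj(s,[.559,-.0974,.064]))
a=cv2.resize(s['img'][230:310,215:295],(400,400),interpolation=2);b=cv2.resize(t['img'][200:280,320:400],(400,400),interpolation=2)
cv2.imwrite('pics/e3.png',np.hstack([a,b])[:,:,::-1])
E
```

```text
time: 12.75
ee_pos: [0.5585, -0.0967, 0.0956]
[ 0.5596 -0.0968  0.097 ]
tip mid px scene (np.float64(237.5553693204808), np.float64(259.7605583947254)) ear px (np.float64(238.62017992121878), np.float64(267.8047282499712))
```

View pics/e3.png

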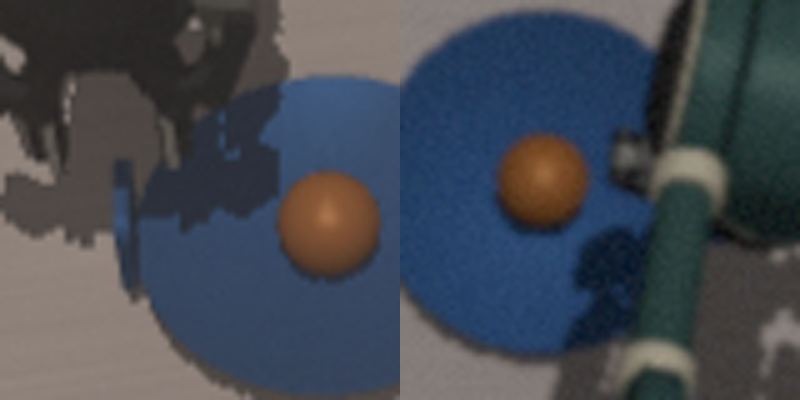

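The fingers straddle the ear (crop (50,165) and (170,160), midpoint px 237 as predicted) and the inner finger clears the ball. I'll descend and close gradually.

```bash
python3 -m inch '[{"gripper":0.5,"tx":0,"ty":0,"tz":8,"wx":0,"wy":0,"wz":0},{"gripper":0.5,"tx":0,"ty":0,"tz":12,"wx":0,"wy":0,"wz":0},{"gripper":0.5,"tx":0,"ty":0,"tz":12,"wx":0,"wy":0,"wz":0},{"gripper":0.5,"tx":0,"ty":0,"tz":12,"wx":0,"wy":0,"wz":0},{"gripper":0.5,"tx":0,"ty":0,"tz":8,"wx":0,"wy":0,"wz":0},{"gripper":0.5,"tx":0,"ty":0,"tz":3,"wx":0,"wy":0,"wz":0},{"gripper":0.5,"tx":0,"ty":0,"tz":0,"wx":0,"wy":0,"wz":0}]'
python3 -m inch '[{"gripper":0.4,"tx":0,"ty":0,"tz":0,"wx":0,"wy":0,"wz":0},{"gripper":0.3,"tx":0,"ty":0,"tz":0,"wx":0,"wy":0,"wz":0},{"gripper":0.25,"tx":0,"ty":0,"tz":0,"wx":0,"wy":0,"wz":0},{"gripper":0.2,"tx":0,"ty":0,"tz":0,"wx":0,"wy":0,"wz":0},{"gripper":0.16,"tx":0,"ty":0,"tz":0,"wx":0,"wy":0,"wz":0},{"gripper":0.14,"tx":0,"ty":0,"tz":0,"wx":0,"wy":0,"wz":0},{"gripper":0.14,"tx":0,"ty":0,"tz":0,"wx":0,"wy":0,"wz":0}]' 20
```

```text
time: 13.55
ee_pos: [0.5587, -0.0966, 0.0409]
tool_rot: [0.052, 0.999, 0.0, -0.001]
contact_force: [-0.8, 0.4, -0.3]
finger_gap: 0.0428
gripper_force: 0.0
time: 14.25
ee_pos: [0.5593, -0.0967, 0.0418]
tool_rot: [0.052, 0.999, -0.0, 0.0]
contact_force: [-0.8, 0.4, -0.4]
finger_gap: 0.0119
gripper_force: 0.0
```

```bash
python3 -m inch '[{"gripper":0.12,"tx":0,"ty":0,"tz":0,"wx":0,"wy":0,"wz":0},{"gripper":0.1,"tx":0,"ty":0,"tz":0,"wx":0,"wy":0,"wz":0},{"gripper":0.08,"tx":0,"ty":0,"tz":0,"wx":0,"wy":0,"wz":0},{"gripper":0.06,"tx":0,"ty":0,"tz":0,"wx":0,"wy":0,"wz":0},{"gripper":0.04,"tx":0,"ty":0,"tz":0,"wx":0,"wy":0,"wz":0},{"gripper":0,"tx":0,"ty":0,"tz":0,"wx":0,"wy":0,"wz":0},{"gripper":0,"tx":0,"ty":0,"tz":0,"wx":0,"wy":0,"wz":0}]' 20
```

```text
time: 14.95
ee_pos: [0.5592, -0.0969, 0.0418]
tool_rot: [0.052, 0.999, -0.0, -0.0]
contact_force: [-0.8, -0.8, 0.0]
finger_gap: 0.0065
gripper_force: 21.4
```

Now I grip firmly, lift 20 mm slowly, and measure ball, sleeve and dish.

```bash
python3 -m inch '[{"gripper":0,"tx":0,"ty":0,"tz":0,"wx":0,"wy":0,"wz":0},{"gripper":0,"tx":0,"ty":0,"tz":0,"wx":0,"wy":0,"wz":0}]' 60 | tail -2
python3 -m inch '[{"gripper":0,"tx":0,"ty":0,"tz":0,"wx":0,"wy":0,"wz":0},{"gripper":0,"tx":0,"ty":0,"tz":0,"wx":0,"wy":0,"wz":0}]' 120 | tail -2
python3 -m inch '[{"gripper":0,"tx":0,"ty":0,"tz":-1,"wx":0,"wy":0,"wz":0},{"gripper":0,"tx":0,"ty":0,"tz":-2,"wx":0,"wy":0,"wz":0},{"gripper":0,"tx":0,"ty":0,"tz":-3,"wx":0,"wy":0,"wz":0},{"gripper":0,"tx":0,"ty":0,"tz":-4,"wx":0,"wy":0,"wz":0},{"gripper":0,"tx":0,"ty":0,"tz":-4,"wx":0,"wy":0,"wz":0},{"gripper":0,"tx":0,"ty":0,"tz":-3,"wx":0,"wy":0,"wz":0},{"gripper":0,"tx":0,"ty":0,"tz":-2,"wx":0,"wy":0,"wz":0},{"gripper":0,"tx":0,"ty":0,"tz":-1,"wx":0,"wy":0,"wz":0}]'
cat > chk.py <<'E'
from m import *
from scipy.spatial.transform import Rotation as R
s=cap('scene');t=cap('top');st=telemetry.get_state();p=st['ee_pos'];Rm=R.from_quat(st['tool_rot']).as_matrix()
red=lambda r,g,b:(r>70)&(g<45)&(b<45)
orange=lambda r,g,b:(r-b>30)&(r-g>12)&(g>35)
c=p+Rm[:,1]*.0925; ball=c+[0,0,-.009]; sl=p+Rm[:,1]*.185+[0,0,.01]
print('tcp',p,'c_exp',c,'tilt tool',Rm[:,2],st['contact_force'],st['moment'],st['finger_gap'])
for nm,P,f,r in (('ball',ball,orange,17),('sleeve',sl,red,17)):
    v=[]
    for d in (s,t):
        u=np.array(proj(d,P)).astype(int); 
        try: v.append(blob(d,(u[0]-r,u[1]-r,u[0]+r,u[1]+r),f))
        except Exception as e: print(nm,'fail',u); v.append(None)
    if v[0] and v[1]: print(nm,*tri(s,v[0][1],t,v[1][1]),'area',v[0][2],v[1][2],'exp',P)
    else:
        for d,x in zip((s,t),v):
            if x: print(nm,'onz',onz(d,*x[1],P[2]),x[2],'exp',P)
E
python3 chk.py
```

```text
finger_gap: 0.006
gripper_force: 61.5
finger_gap: 0.0051
gripper_force: 117.4
time: 16.15
ee_pos: [0.5595, -0.0968, 0.0622]
tool_rot: [0.052, 0.999, -0.0, 0.0]
contact_force: [-0.3, -0.2, -3.9]
finger_gap: 0.0053
gripper_force: 117.1
tcp [ 0.5594 -0.0968  0.062 ] c_exp [ 0.5691 -0.0048  0.062 ] tilt tool [ 0.0004 -0.0001 -1.    ] [-0.0145  0.456  -3.0539] [-0.3571  0.0685  0.0329] 0.00524725561591282
ball [ 0.5695 -0.0051  0.0523] 0.0010375131069876428 area 310 240 exp [ 0.5691 -0.0048  0.053 ]
sleeve [0.5785 0.085  0.0524] 0.00423641902606036 area 17 79 exp [0.5788 0.0872 0.072 ]
```

The lift is level: the ball rose 19.7 mm for 20.4 mm and is centred to about 1 mm. I'll raise to TCP z≈0.19, ramped, and then check.

```bash
python3 -m inch '[{"gripper":0,"tx":0,"ty":0,"tz":-2,"wx":0,"wy":0,"wz":0},{"gripper":0,"tx":0,"ty":0,"tz":-4,"wx":0,"wy":0,"wz":0},{"gripper":0,"tx":0,"ty":0,"tz":-6,"wx":0,"wy":0,"wz":0},{"gripper":0,"tx":0,"ty":0,"tz":-8,"wx":0,"wy":0,"wz":0},{"gripper":0,"tx":0,"ty":0,"tz":-10,"wx":0,"wy":0,"wz":0},{"gripper":0,"tx":0,"ty":0,"tz":-10,"wx":0,"wy":0,"wz":0},{"gripper":0,"tx":0,"ty":0,"tz":-10,"wx":0,"wy":0,"wz":0},{"gripper":0,"tx":0,"ty":0,"tz":-10,"wx":0,"wy":0,"wz":0}]' | head -2
python3 -m inch '[{"gripper":0,"tx":0,"ty":0,"tz":-10,"wx":0,"wy":0,"wz":0},{"gripper":0,"tx":0,"ty":0,"tz":-10,"wx":0,"wy":0,"wz":0},{"gripper":0,"tx":0,"ty":0,"tz":-10,"wx":0,"wy":0,"wz":0},{"gripper":0,"tx":0,"ty":0,"tz":-10,"wx":0,"wy":0,"wz":0},{"gripper":0,"tx":0,"ty":0,"tz":-10,"wx":0,"wy":0,"wz":0},{"gripper":0,"tx":0,"ty":0,"tz":-8,"wx":0,"wy":0,"wz":0},{"gripper":0,"tx":0,"ty":0,"tz":-6,"wx":0,"wy":0,"wz":0},{"gripper":0,"tx":0,"ty":0,"tz":-4,"wx":0,"wy":0,"wz":0}]' | head -2
python3 -m inch '[{"gripper":0,"tx":0,"ty":0,"tz":-2,"wx":0,"wy":0,"wz":0},{"gripper":0,"tx":0,"ty":0,"tz":0,"wx":0,"wy":0,"wz":0},{"gripper":0,"tx":0,"ty":0,"tz":0,"wx":0,"wy":0,"wz":0}]'
sed -i 's/red=.*/red=lambda r,g,b:(r>85)\&(g<60)\&(b<60)/' chk.py; python3 chk.py
```

```text
time: 17.05
ee_pos: [0.5595, -0.0968, 0.123]
time: 17.85
ee_pos: [0.5595, -0.0968, 0.1905]
time: 18.15
ee_pos: [0.559, -0.0967, 0.1913]
tool_rot: [0.052, 0.999, 0.0, -0.0]
contact_force: [-0.2, 0.4, -3.9]
finger_gap: 0.0053
gripper_force: 117.1
tcp [ 0.5589 -0.0967  0.1912] c_exp [ 0.5686 -0.0047  0.1912] tilt tool [-0.0011  0.0002 -1.    ] [ 0.094  -0.4165 -3.008 ] [-0.2575  0.0079 -0.0103] 0.004767907300489407
ball [ 0.5687 -0.0049  0.1812] 0.0005368388134974821 area 379 296 exp [ 0.5686 -0.0047  0.1822]
sleeve [0.5788 0.0871 0.2015] 0.0008105827508517738 area 179 123 exp [0.5783 0.0873 0.2012]
```

Ball centred and sleeve at the expected height, so the dish is level. Next I spin it slowly about its own centre (tx = 92.5 mm × turn).

```bash
python3 -m inch '[{"gripper":0,"tx":0.9,"ty":0,"tz":0,"wx":0,"wy":0,"wz":0.01},{"gripper":0,"tx":1.9,"ty":0,"tz":0,"wx":0,"wy":0,"wz":0.02},{"gripper":0,"tx":2.8,"ty":0,"tz":0,"wx":0,"wy":0,"wz":0.03},{"gripper":0,"tx":3.7,"ty":0.1,"tz":0,"wx":0,"wy":0,"wz":0.04},{"gripper":0,"tx":3.7,"ty":0.1,"tz":0,"wx":0,"wy":0,"wz":0.04},{"gripper":0,"tx":3.7,"ty":0.1,"tz":0,"wx":0,"wy":0,"wz":0.04},{"gripper":0,"tx":3.7,"ty":0.1,"tz":0,"wx":0,"wy":0,"wz":0.04},{"gripper":0,"tx":3.7,"ty":0.1,"tz":0,"wx":0,"wy":0,"wz":0.04}]' | head -3
python3 -m inch '[{"gripper":0,"tx":3.7,"ty":0.1,"tz":0,"wx":0,"wy":0,"wz":0.04},{"gripper":0,"tx":3.7,"ty":0.1,"tz":0,"wx":0,"wy":0,"wz":0.04},{"gripper":0,"tx":3.7,"ty":0.1,"tz":0,"wx":0,"wy":0,"wz":0.04},{"gripper":0,"tx":3.7,"ty":0.1,"tz":0,"wx":0,"wy":0,"wz":0.04},{"gripper":0,"tx":2.8,"ty":0,"tz":0,"wx":0,"wy":0,"wz":0.03},{"gripper":0,"tx":1.9,"ty":0,"tz":0,"wx":0,"wy":0,"wz":0.02},{"gripper":0,"tx":0.9,"ty":0,"tz":0,"wx":0,"wy":0,"wz":0.01},{"gripper":0,"tx":0,"ty":0,"tz":0,"wx":0,"wy":0,"wz":0}]' | head -3
python3 chk.py
```

```text
time: 19.05
ee_pos: [0.5355, -0.091, 0.1917]
tool_rot: [0.183, 0.983, -0.0, -0.0]
time: 19.85
ee_pos: [0.5177, -0.0817, 0.1918]
tool_rot: [0.288, 0.958, -0.0, -0.0]
tcp [ 0.5179 -0.0818  0.1918] c_exp [ 0.5689 -0.0046  0.1918] tilt tool [ 0.0001 -0.     -1.    ] [ 0.5601  0.5406 -4.6581] [-0.2599  0.1635 -0.0102] 0.005067525687649054
ball [ 0.5693 -0.0045  0.1819] 0.0003022720108591345 area 378 302 exp [ 0.5689 -0.0046  0.1828]
sleeve [0.6209 0.0723 0.2026] 0.0013577268560131808 area 225 123 exp [0.62   0.0725 0.2018]
```

```bash
python3 -m inch '[{"gripper":0,"tx":0.9,"ty":0,"tz":0,"wx":0,"wy":0,"wz":0.01},{"gripper":0,"tx":1.9,"ty":0,"tz":0,"wx":0,"wy":0,"wz":0.02},{"gripper":0,"tx":2.8,"ty":0,"tz":0,"wx":0,"wy":0,"wz":0.03},{"gripper":0,"tx":3.7,"ty":0.1,"tz":0,"wx":0,"wy":0,"wz":0.04},{"gripper":0,"tx":3.7,"ty":0.1,"tz":0,"wx":0,"wy":0,"wz":0.04},{"gripper":0,"tx":3.7,"ty":0.1,"tz":0,"wx":0,"wy":0,"wz":0.04},{"gripper":0,"tx":3.7,"ty":0.1,"tz":0,"wx":0,"wy":0,"wz":0.04},{"gripper":0,"tx":3.7,"ty":0.1,"tz":0,"wx":0,"wy":0,"wz":0.04}]' | head -3
python3 -m inch '[{"gripper":0,"tx":3.7,"ty":0.1,"tz":0,"wx":0,"wy":0,"wz":0.04},{"gripper":0,"tx":3.7,"ty":0.1,"tz":0,"wx":0,"wy":0,"wz":0.04},{"gripper":0,"tx":3.7,"ty":0.1,"tz":0,"wx":0,"wy":0,"wz":0.04},{"gripper":0,"tx":3.7,"ty":0.1,"tz":0,"wx":0,"wy":0,"wz":0.04},{"gripper":0,"tx":3.7,"ty":0.1,"tz":0,"wx":0,"wy":0,"wz":0.04},{"gripper":0,"tx":3.7,"ty":0.1,"tz":0,"wx":0,"wy":0,"wz":0.04},{"gripper":0,"tx":3.7,"ty":0.1,"tz":0,"wx":0,"wy":0,"wz":0.04},{"gripper":0,"tx":3.7,"ty":0.1,"tz":0,"wx":0,"wy":0,"wz":0.04}]' | head -3
python3 -m inch '[{"gripper":0,"tx":3.7,"ty":0.1,"tz":0,"wx":0,"wy":0,"wz":0.04},{"gripper":0,"tx":3.7,"ty":0.1,"tz":0,"wx":0,"wy":0,"wz":0.04},{"gripper":0,"tx":3.7,"ty":0.1,"tz":0,"wx":0,"wy":0,"wz":0.04},{"gripper":0,"tx":3.7,"ty":0.1,"tz":0,"wx":0,"wy":0,"wz":0.04},{"gripper":0,"tx":2.8,"ty":0,"tz":0,"wx":0,"wy":0,"wz":0.03},{"gripper":0,"tx":1.9,"ty":0,"tz":0,"wx":0,"wy":0,"wz":0.02},{"gripper":0,"tx":0.9,"ty":0,"tz":0,"wx":0,"wy":0,"wz":0.01},{"gripper":0,"tx":0,"ty":0,"tz":0,"wx":0,"wy":0,"wz":0}]' | head -3
python3 chk.py
```

```text
time: 20.75
ee_pos: [0.4995, -0.0657, 0.1917]
tool_rot: [0.411, 0.912, 0.0, -0.0]
time: 21.55
ee_pos: [0.4838, -0.0407, 0.1917]
tool_rot: [0.551, 0.834, -0.0, -0.0]
time: 22.35
ee_pos: [0.4781, -0.0213, 0.1917]
tool_rot: [0.638, 0.77, -0.0, -0.0]
tcp [ 0.4782 -0.0215  0.1918] c_exp [ 0.5691 -0.0044  0.1918] tilt tool [-0.0001 -0.     -1.    ] [ 0.1135  0.22   -3.5698] [-0.0829  0.2734  0.0296] 0.004942976649475966
ball [ 0.5706 -0.0044  0.1826] 0.00012215070030094664 area 374 288 exp [ 0.5691 -0.0044  0.1828]
sleeve [0.6626 0.0121 0.2056] 0.0003932799404074202 area 357 134 exp [0.66   0.0128 0.2018]
```

Centre, yaw (0.187) and ball all good. I'll trim the yaw by 0.045, then translate over the stand (tx 282, ty 26).

```bash
python3 -m inch '[{"gripper":0,"tx":1,"ty":0,"tz":0,"wx":0,"wy":0,"wz":0.01},{"gripper":0,"tx":2.3,"ty":0,"tz":0,"wx":0,"wy":0,"wz":0.025},{"gripper":0,"tx":1,"ty":0,"tz":0,"wx":0,"wy":0,"wz":0.01},{"gripper":0,"tx":0,"ty":0,"tz":0,"wx":0,"wy":0,"wz":0},{"gripper":0,"tx":2,"ty":0.2,"tz":0,"wx":0,"wy":0,"wz":0},{"gripper":0,"tx":4,"ty":0.4,"tz":0,"wx":0,"wy":0,"wz":0},{"gripper":0,"tx":6,"ty":0.5,"tz":0,"wx":0,"wy":0,"wz":0},{"gripper":0,"tx":8,"ty":0.7,"tz":0,"wx":0,"wy":0,"wz":0}]' | head -3
python3 -m inch '[{"gripper":0,"tx":10,"ty":0.9,"tz":0,"wx":0,"wy":0,"wz":0},{"gripper":0,"tx":10,"ty":0.9,"tz":0,"wx":0,"wy":0,"wz":0},{"gripper":0,"tx":10,"ty":0.9,"tz":0,"wx":0,"wy":0,"wz":0},{"gripper":0,"tx":10,"ty":0.9,"tz":0,"wx":0,"wy":0,"wz":0},{"gripper":0,"tx":10,"ty":0.9,"tz":0,"wx":0,"wy":0,"wz":0},{"gripper":0,"tx":10,"ty":0.9,"tz":0,"wx":0,"wy":0,"wz":0},{"gripper":0,"tx":10,"ty":0.9,"tz":0,"wx":0,"wy":0,"wz":0},{"gripper":0,"tx":10,"ty":0.9,"tz":0,"wx":0,"wy":0,"wz":0}]' | head -3
python3 -m inch '[{"gripper":0,"tx":8,"ty":0.9,"tz":0,"wx":0,"wy":0,"wz":0},{"gripper":0,"tx":6,"ty":0.6,"tz":0,"wx":0,"wy":0,"wz":0},{"gripper":0,"tx":4,"ty":0.4,"tz":0,"wx":0,"wy":0,"wz":0},{"gripper":0,"tx":2,"ty":0.2,"tz":0,"wx":0,"wy":0,"wz":0},{"gripper":0,"tx":0,"ty":0,"tz":0,"wx":0,"wy":0,"wz":0},{"gripper":0,"tx":0,"ty":0,"tz":0,"wx":0,"wy":0,"wz":0}]' | head -3
python3 chk.py
```

```text
time: 23.25
ee_pos: [0.4764, 0.0033, 0.1918]
tool_rot: [0.656, 0.755, 0.0, -0.0]
time: 24.05
ee_pos: [0.4722, 0.0839, 0.1918]
tool_rot: [0.656, 0.755, -0.0, -0.0]
time: 24.65
ee_pos: [0.4716, 0.1029, 0.1917]
tool_rot: [0.656, 0.755, -0.0, 0.0]
tcp [0.4716 0.1029 0.1918] c_exp [0.5632 0.1159 0.1918] tilt tool [ 0.     -0.0001 -1.    ] [ 0.6691 -0.1502 -3.7381] [-0.0138  0.3034 -0.0168] 0.004951408745635222
ball [0.5678 0.1194 0.1819] 0.0009459071693383129 area 368 293 exp [0.5632 0.1159 0.1828]
sleeve [0.6576 0.1284 0.2059] 0.0012725500104703298 area 333 139 exp [0.6548 0.1288 0.2018]
```

```bash
python3 -m inch '[{"gripper":0,"tx":2,"ty":0.2,"tz":0,"wx":0,"wy":0,"wz":0},{"gripper":0,"tx":4,"ty":0.4,"tz":0,"wx":0,"wy":0,"wz":0},{"gripper":0,"tx":6,"ty":0.5,"tz":0,"wx":0,"wy":0,"wz":0},{"gripper":0,"tx":8,"ty":0.7,"tz":0,"wx":0,"wy":0,"wz":0},{"gripper":0,"tx":10,"ty":0.9,"tz":0,"wx":0,"wy":0,"wz":0},{"gripper":0,"tx":10,"ty":0.9,"tz":0,"wx":0,"wy":0,"wz":0},{"gripper":0,"tx":10,"ty":0.9,"tz":0,"wx":0,"wy":0,"wz":0},{"gripper":0,"tx":10,"ty":0.9,"tz":0,"wx":0,"wy":0,"wz":0}]' | head -3
python3 -m inch '[{"gripper":0,"tx":10,"ty":0.9,"tz":0,"wx":0,"wy":0,"wz":0},{"gripper":0,"tx":10,"ty":0.9,"tz":0,"wx":0,"wy":0,"wz":0},{"gripper":0,"tx":10,"ty":0.9,"tz":0,"wx":0,"wy":0,"wz":0},{"gripper":0,"tx":10,"ty":0.9,"tz":0,"wx":0,"wy":0,"wz":0},{"gripper":0,"tx":10,"ty":0.9,"tz":0,"wx":0,"wy":0,"wz":0},{"gripper":0,"tx":10,"ty":0.9,"tz":0,"wx":0,"wy":0,"wz":0},{"gripper":0,"tx":10,"ty":0.9,"tz":0,"wx":0,"wy":0,"wz":0},{"gripper":0,"tx":10,"ty":0.9,"tz":0,"wx":0,"wy":0,"wz":0}]' | head -3
python3 -m inch '[{"gripper":0,"tx":8,"ty":0.7,"tz":0,"wx":0,"wy":0,"wz":0},{"gripper":0,"tx":6,"ty":0.5,"tz":0,"wx":0,"wy":0,"wz":0},{"gripper":0,"tx":4,"ty":0.3,"tz":0,"wx":0,"wy":0,"wz":0},{"gripper":0,"tx":2,"ty":0.2,"tz":0,"wx":0,"wy":0,"wz":0},{"gripper":0,"tx":0,"ty":0,"tz":0,"wx":0,"wy":0,"wz":0},{"gripper":0,"tx":0,"ty":0,"tz":0,"wx":0,"wy":0,"wz":0},{"gripper":0,"tx":0,"ty":0,"tz":0,"wx":0,"wy":0,"wz":0},{"gripper":0,"tx":0,"ty":0,"tz":0,"wx":0,"wy":0,"wz":0}]' | head -3
python3 chk.py; python3 -m inch '[{"gripper":0,"tx":0,"ty":0,"tz":0,"wx":0,"wy":0,"wz":0},{"gripper":0,"tx":0,"ty":0,"tz":0,"wx":0,"wy":0,"wz":0},{"gripper":0,"tx":0,"ty":0,"tz":0,"wx":0,"wy":0,"wz":0},{"gripper":0,"tx":0,"ty":0,"tz":0,"wx":0,"wy":0,"wz":0},{"gripper":0,"tx":0,"ty":0,"tz":0,"wx":0,"wy":0,"wz":0},{"gripper":0,"tx":0,"ty":0,"tz":0,"wx":0,"wy":0,"wz":0},{"gripper":0,"tx":0,"ty":0,"tz":0,"wx":0,"wy":0,"wz":0},{"gripper":0,"tx":0,"ty":0,"tz":0,"wx":0,"wy":0,"wz":0}]' | head -1; python3 chk.py
```

```text
time: 25.55
ee_pos: [0.4684, 0.1645, 0.1918]
tool_rot: [0.655, 0.755, 0.0, -0.0]
time: 26.35
ee_pos: [0.4644, 0.2444, 0.1918]
tool_rot: [0.656, 0.755, 0.0, -0.0]
time: 27.15
ee_pos: [0.4633, 0.2633, 0.1918]
tool_rot: [0.656, 0.755, -0.0, 0.0]
tcp [0.4633 0.2634 0.1918] c_exp [0.5549 0.2764 0.1918] tilt tool [ 0. -0. -1.] [-0.664   0.0546 -3.1889] [-0.0291  0.3036  0.005 ] 0.005029557644514141
ball [0.5597 0.2803 0.1819] 0.0011670801324963457 area 359 301 exp [0.5549 0.2764 0.1828]
sleeve [0.6492 0.29   0.2058] 0.0031125047112328563 area 311 144 exp [0.6465 0.2893 0.2018]
time: 28.05
tcp [0.4633 0.2636 0.1918] c_exp [0.5548 0.2766 0.1918] tilt tool [ 0. -0. -1.] [ 0.2925  0.1595 -3.8677] [0.01   0.2888 0.0254] 0.004730807752269694
ball [0.5601 0.2804 0.1817] 0.0010901999765557612 area 357 299 exp [0.5548 0.2766 0.1828]
sleeve [0.6491 0.2905 0.2057] 0.0037035116906040753 area 311 143 exp [0.6464 0.2896 0.2018]
```

The dish is at rest and level within about 0.02 rad, roughly 3 mm from the stand's centre. The ball is still, about 6 mm off the middle, and yaw is 0.14. I'll hand in.

```bash
python3 -c "
from rig import env; print(env.job_done())"
```

```text
the job is handed in; nothing more can be done
None
```

The pot stands on the cork mat, and the dish was handed in held level by its bare ear over the stand, sleeved ear over the far edge and ball still near the middle (about 6 mm off); the judge gave no verdict.

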